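Set the display stand and lean the gift box on it

ROBOT

A 6-joint arm with a two-finger parallel gripper is mounted at the origin on the work surface. World frame = base frame: x ahead of the robot, y to its left, z up, the work surface at z = 0. Lengths are in m, angles in rad, forces in N, time in s.
With the tool pointing down it reaches from about 0.25 to 0.725 m from the base axis. Payload 4 kg.
Tool frame: the origin (TCP) lies on the centre line of the jaws, within the pads' length; the fingertips stand 14 mm ahead of it and the grasp point (between the pads) lies 5 mm behind it; z points along the fingers, x is the direction in which the jaws open and shut, and the axes are right-handed (so a half turn about z gives the same grasp; the last joint's range is limited). The gripper opens to 85 mm and grips with 20 to 120 N. Pads are 22 mm wide; open, the fingers measure 114 mm over their backs; the gripper's body (76 mm by 85 mm) begins 54 mm behind the grasp point. The pads swing forward as they close: fully open they stand 13 mm farther back than shut.
Start: joints at [1.224, 0.241, 0.005, 1.335, 0, 1.571], TCP at [0.17, 0.47, 0.216] pointing down, gripper open.
Joint ranges: [-2.72, 2.72], [-1.05, 1.87], [-1.09, 1.28], [-1.99, 2.15], [-1.42, 1.44], [-3.14, 3.14]. Speed limits (rad/s): [2.79, 2.79, 3.14, 3.14, 3.14, 3.14].

INTERFACE

Orientations are given as a unit quaternion [x, y, z, w].
In Python, from workcell import get_obs, optics, ticket gives the robot as it stands.
- The arm moves only by the shell command python3 -m inch 'ROWS'. ROWS is JSON, a list that holds one entry, the list of rows, each a list of 5 numbers: the finger opening in cm, from 0 to 8.54, then the shift along the tool's x, y, z in cm, then the turn about the tool's z in degrees. In form: [[[fingers, dx, dy, dz, roll], ...]]. A call has exactly 5 rows; each row is the pose to reach, as a shift and turn from the pose measured when the call began, along the tool's axes at that moment; what a row does not reach only later rows make up. A row lasts 1/8 s, in which the tool goes at most 62.5 mm and 10.7 degrees, less where a joint would pass 70% of its speed; a pose out of reach is approached as far as the arm can. A call with a gripper value outside its range is refused whole. The fingers move at their own pace and stop on an object; the grip force is fixed at half the most. Time passes only in rows, so rows that repeat a pose let the fingers close, or fill a call up. It gives the time, the measured TCP pose, the force and the opening at its end, in the units of the state.
- get_obs(): the state, without advancing time (a new reading comes with each control period).
- optics.camera(name): name is "side" or "top" or "wrist"; returns (picture, depth): 384x512x3 uint8, red, green, blue; 384x512 float32, m along the optical axis (not along the pixel's ray), 0 where there is no reading.
- optics.camera_info(name): a dict with "vfov" (degrees; the focal length in pixels is half the picture's height over the tangent of half this angle, whatever the lens; pixels are square), "cx", "cy" (the principal point, pixels), "k1" (the pictures are not rectified: a ray, as slopes to the right and down, at radius r is drawn at 1 + k1 r^2 times it, then the intrinsics apply), "R" (3x3) and "t" (3): a world point X has camera coordinates R X + t. Camera axes: x right, y down, z forward; pixel columns grow to the right and rows downward; lengths in m; the calibration is good to about 2 mm. A picture is of the moment at which its call begins: read the wrist's pose just before it. camera_info takes no time and is no camera call; for the wrist camera it gives the pose at the moment of the call.
- ticket.job_done(): hands the job in, once; it reports no verdict.
The state is a dict: "clock": time; "joint_pos": joint angles; "joint_vel": joint speeds; "tau": joint torques, N m; "eef_pos": TCP position; "tool_rot": TCP orientation; "ft_force": force on the tool from outside, world axes, zero at the start; "ft_torque": the same for the moment, N m; "grip_width": finger opening in m.
Only numpy, scipy, OpenCV 4.12 (cv2) and the standard library are available. Lean on these libraries where they do the work, as an engineer would, in place of code of your own. Each camera call takes 0.05 s, during which the arm holds its last target.

TASK

Set up the counter display: turn the stand's handwheel clockwise until its sliding ledge bears firmly on the stop, without forcing it. Then take the flat gift box from the wooden holder and lean it centred on the stand, its foot on the ledge behind the lip and its back against the rest, and leave it there. The ledge must stay against the stop, and the other goods on the counter must stay where they are.

Things in the scene. Friction and masses are not known exactly. Their poses are not given: they have to be found in the camera images.
- stand: Fixed aluminium display stand, base plate 170 (x) x 370 (y) x 12 mm. Origin: centre of its underside, on the counter; z up. In the stand's own frame the ledge slides along y, the handwheel is at the +y end and the rest and the stop are at the -y end. It never moves in a run.
- wheel_axis (a point): Point on the upright axis of the flat steel handwheel (120 mm across), 125 mm from the stand's origin along the stand's +y, level with the wheel's top, 108 mm above the counter.
- winder (a joint): Angle of the handwheel (rad), growing clockwise seen from above. Clockwise draws the ledge towards the stand's -y by 40 mm a turn (6.37 mm per rad). It takes about 3 N at the handle, stays where it is left, and meets the stop after 0.9 to 2.1 turns; then the handle's force grows by about 1 N per 3 mm of its path. Over 20 N at the handle is forcing it.
- handle (a point): Centre of the grip of the handwheel's black upright round handle, 25 mm across, 48 mm tall, spinning freely on its own pin, 50 mm out from the wheel's axis. The point is 20 mm below the handle's top and 136 mm above the counter; the handle's foot is at 108 mm, the wheel's disc just below it. Its start angle differs each time.
- ledge: Sliding aluminium ledge of the stand, 130 mm wide (x). Axes as the stand's. Origin: mid-width, on its flat top (30 mm above the counter), at the foot of the lip's inner face. The flat top runs from there 40 mm towards -y, where its front edge meets the stop; the lip is 8 mm thick (towards +y) and 20 mm tall.
- rest: Fixed steel rest of the stand: two upright arms at x = +-60 mm (clear gap 90 mm between their pads), each with a round rubber pad lying along x, radius 8 mm, 30 mm long, whose axis is at y = -128 mm and z = 120 mm. Origin and axes are those of the stand. The pads face +y.
- stop: Steel stop block 34 (x) x 24 (y) x 28 mm fixed on the base between the arms of the rest. Origin: centre of its underside, 12 mm above the counter; axes as the stand's. A screw with a black sprung buffer stands 14 to 30 mm out of its +y face, set differently each time and not measured; the ledge's front edge meets it. The buffer gives 1 mm per 20 N of the ledge, 10 mm at most.
- giftbox: Flat blue gift box with a copper band, rigid, 140 (x) x 22 (y, thickness) x 160 mm (z, height), 0.2 to 0.4 kg. Origin: centre of its underside; z up when it stands upright as at the start. Both flat sides serve alike as front or back.
- holder: Fixed dark wooden holder, 170 (x) x 70 (y) x 10 mm base with two walls 150 mm long, 6 mm thick, up to 60 mm above the counter, 28 mm apart across y: the gift box stands in that slot, its underside 10 mm above the counter, so 110 mm of it stands out. Origin: centre of its underside.
- jar_a: Bystander: jar, 58 mm across, 75 mm tall, beside the stand. Origin: centre of its underside.
- jar_b: Bystander: jar like the other.
- tin: Bystander: round tin, 103 mm across, 60 mm tall. Origin: centre of its underside.
- bar_box: Bystander: box lying flat, 75 x 150 x 25 mm. Origin: centre of its underside.
- carton_a: Bystander: upright carton, 50 x 50 x 130 mm. Origin: centre of its underside.
- carton_b: Bystander: upright carton like the other.
Mind the look-alikes: they are no part of the job. There is more than one size of the giftbox; the one meant has the size given above. What is shaped like the holder but pink is not meant.

How it is judged:
On the way, in this order (a step that is already met when the one before it is completed fails the run):
1. the ledge bears on the stop (more than 2 N), the gift box still in its holder (contact force between ledge and stop above 2 N and distance between giftbox and holder below 0.03 m), for 0.3 s.
2. the gift box stands on the ledge and leans on the rest (contact force between giftbox and ledge above 0.3 N and contact force between giftbox and rest above 0.05 N and angle between giftbox's own z axis and vertical between 0.12 and 0.7 rad and angle between the x axis of giftbox and the x axis of ledge, either way round below 0.2 rad and x of giftbox in the frame of ledge between -0.03 and 0.03 m and y of giftbox in the frame of ledge between -0.036 and 0.002 m and z of giftbox in the frame of ledge between -0.006 and 0.015 m), for 0.2 s.
At the end, for the whole second after the job is handed in: The ledge bears on the stop with over 2 N; the gift box rests on the ledge behind the lip (underside's centre at most 36 mm from it) and against the rest, leaning back 7 to 40 degrees, square within 11 degrees, centred within 30 mm (all of step 2 and contact force between ledge and stop above 2 N and linear speed of giftbox below 0.02 m/s); the robot touches nothing.
It fails at once if the ledge is forced against the stop with more than 150 N (about 20 N at the handle) (contact force between ledge and stop above 150 N).
It fails at once if a bystander (jar, tin, flat box, carton) is moved more than 30 mm (distance of any of jar_a, jar_b, tin, bar_box, carton_a, carton_b from where it was at the start of the episode above 0.03 m).
It also fails if it takes over 72 s, if anything falls off the work surface, if the arm or the gripper's body presses on something with over 40 N, if the wrist force passes 120 N, or if a joint passes its speed limit or range.

## Working session

There is one attempt and no reset: what is moved stays moved. The work goes in short steps, Python scripts to look and compute and a shell command to move; the robot and the scene stay as the last step left them, time stands still between calls to the robot, and variables do not carry over. Pictures are saved under pics/ and viewed, and the job is handed in when it is done.

```bash
mkdir -p pics; ls
cat > h.py <<'E'
import numpy as np, cv2
from workcell import get_obs, optics, ticket
def info(n):
    i=optics.camera_info(n); i['R']=np.array(i['R']);i['t']=np.array(i['t']);i['f']=192/np.tan(np.radians(i['vfov'])/2);return i
def grab(n,fn=None):
    i=info(n); p,d=optics.camera(n)
    if fn: cv2.imwrite('pics/'+fn,p[:,:,::-1]); 
    return i,p,d
def ray(i,u,v):
    x=(u-i['cx'])/i['f'];y=(v-i['cy'])/i['f']; rd=np.hypot(x,y); r=rd
    for _ in range(30): r=rd/(1+i['k1']*r*r)
    s=r/rd if rd>0 else 1
    d=i['R'].T@np.array([x*s,y*s,1]); o=-i['R'].T@i['t']; return o,d
def onz(i,u,v,z):
    o,d=ray(i,u,v); return o+d*(z-o[2])/d[2]
def dep(i,u,v,d):
    o,r=ray(i,u,v); return o+r*d[int(v),int(u)]
def proj(i,X):
    c=i['R']@np.array(X)+i['t']; a,b=c[:2]/c[2]; k=1+i['k1']*(a*a+b*b); return i['f']*a*k+i['cx'], i['f']*b*k+i['cy']
E
python3 - <<'E'
from h import *
for n in('top','side','wrist'):
    i,p,d=grab(n,n+'0.png'); np.savez('/tmp/'+n+'0',p=p,d=d,**i)
    print(n,i)
print(get_obs())
E
```

```text
pics
top {'vfov': 55.30291502624759, 'cx': 259.6250495386342, 'cy': 193.14158953200806, 'k1': -0.054760834255788385, 'R': array([[ 0.00472788, -0.9999307 , -0.01078162],
       [-0.98496656, -0.00279476, -0.1727225 ],
       [ 0.1726804 ,  0.01143615, -0.98491152]]), 't': array([0.02117064, 0.60141373, 0.96410613]), 'f': np.float64(366.4601443208392)}
side {'vfov': 49.4697542503632, 'cx': 255.4758000313131, 'cy': 190.6579997068404, 'k1': -0.0732455287912507, 'R': array([[ 0.84101279, -0.54072993,  0.01756785],
       [-0.40570047, -0.65181461, -0.64073773],
       [ 0.35791705,  0.53174134, -0.76755881]]), 't': array([-0.48099022,  0.31067646,  0.96414071]), 'f': np.float64(416.7694894981799)}
wrist {'vfov': 61.720110017260644, 'cx': 256.8420748343678, 'cy': 196.33839771135652, 'k1': -0.0332642373450436, 'R': array([[ 0.33924037,  0.94069516, -0.00292915],
       [ 0.9045532 , -0.32534855,  0.2755573 ],
       [ 0.25826242, -0.09612973, -0.96128019]]), 't': array([-0.4980764 , -0.03614809,  0.37904982]), 'f': np.float64(321.3167783251375)}
{'clock': 0.15, 'joint_pos': array([ 1.22399460e+00,  2.41248163e-01,  4.05099498e-03,  1.33520530e+00,
       -1.94306109e-05,  1.57082200e+00]), 'joint_vel': array([ 0.00030829, -0.00213499,  0.00309088,  0.00036207,  0.0006915 ,
       -0.00024649]), 'tau': array([-4.83134645e-04, -3.72634399e+01,  2.52638233e+01,  1.23553470e-02,
       -3.39954420e-05,  5.87414831e-06]), 'eef_pos': array([0.16978265, 0.46976253, 0.21551998]), 'tool_rot': array([ 8.18509304e-01,  5.74492711e-01, -6.51726467e-04,  4.69326392e-04]), 'ft_force': array([ 0.36252662,  0.81289307, -1.00100742]), 'ft_torque': array([-0.00030168, -0.03961705, -0.04495704]), 'grip_width': 0.08527852827924684}
```

View pics/top0.png

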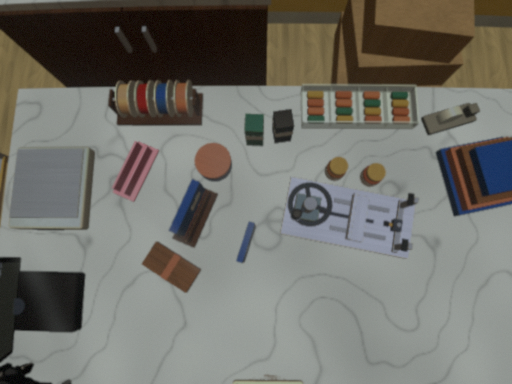

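View pics/side0.png

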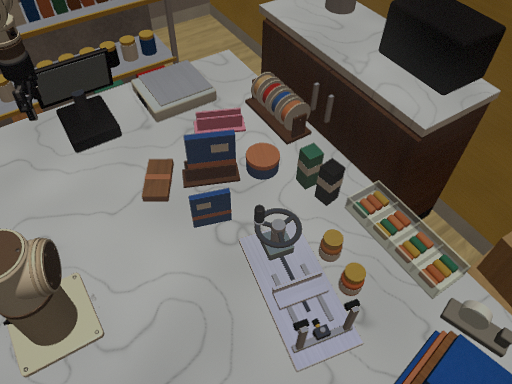

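View pics/wrist0.png

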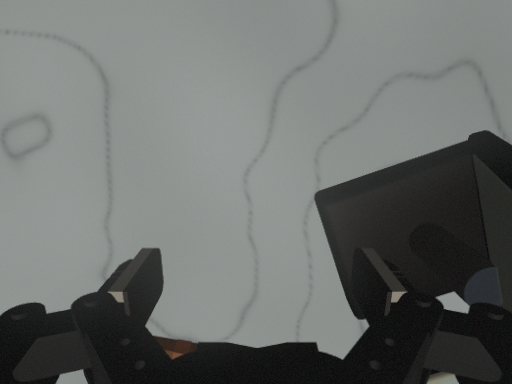

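Run:
```python
from h import *
T=np.load('/tmp/top0.npz');S=np.load('/tmp/side0.npz')
a=cv2.resize(T['p'][165:265,125:425],None,fx=2.6,fy=2.6,interpolation=3)
b=cv2.resize(S['p'][110:370,140:380],None,fx=2.3,fy=2.3,interpolation=3)
cv2.imwrite('pics/c1.png',a[:,:,::-1]);cv2.imwrite('pics/c2.png',b[:,:,::-1])
print('origin',proj(T,[0,0,0]))
for nm,u,v,z in [('wheelc',310,204,.108),('handletop',295,213,.156),('boxL',247,225,.0),('giftA',185,207,.17),('holder',200,215,.06),('bar',171,266,.025),('jar1',337,167,.075),('jar2',373,172,.075),('tin',213,160,.06),('c1',254,122,.13),('c2',284,120,.13)]:
    print(nm,onz(T,u,v,z).round(3),dep(T,u,v,T['d']).round(3))
```

```text
origin (np.float64(267.5003966629931), np.float64(416.86376439118504))
wheelc [ 0.563 -0.109  0.108] [ 0.563 -0.108  0.113]
handletop [ 0.534 -0.065  0.156] [ 0.534 -0.065  0.154]
boxL [0.517 0.06  0.   ] [0.507 0.054 0.12 ]
giftA [0.546 0.204 0.17 ] [0.546 0.204 0.17 ]
holder [0.539 0.186 0.06 ] [0.541 0.19  0.04 ]
bar [0.4   0.269 0.025] [0.4   0.269 0.026]
jar1 [ 0.671 -0.189  0.075] [ 0.671 -0.189  0.074]
jar2 [ 0.657 -0.288  0.075] [ 0.658 -0.288  0.073]
tin [0.694 0.155 0.06 ] [0.695 0.155 0.058]
c1 [0.779 0.038 0.13 ] [0.78  0.038 0.128]
c2 [ 0.785 -0.041  0.13 ] [ 0.786 -0.041  0.127]
```

View pics/c1.png

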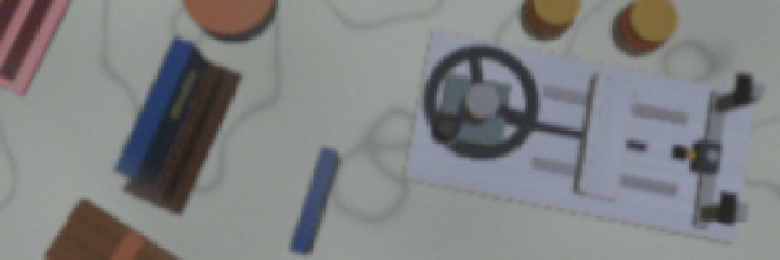

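View pics/c2.png

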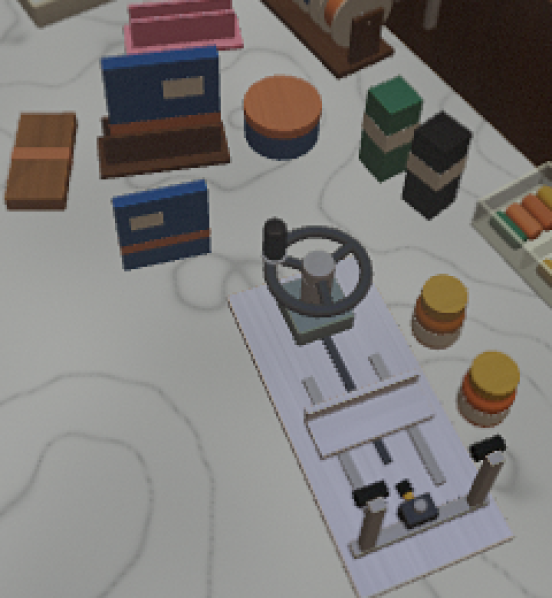

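```bash
cat >> h.py <<'E'
def cloud(i,d):
    v,u=np.mgrid[0:384,0:512].astype(float)
    x=(u-i['cx'])/i['f'];y=(v-i['cy'])/i['f'];rd=np.hypot(x,y);r=rd.copy()
    for _ in range(30): r=rd/(1+i['k1']*r*r)
    s=np.where(rd>0,r/np.maximum(rd,1e-9),1)
    c=np.stack([x*s,y*s,np.ones_like(x)],-1)*d[...,None]
    return (c-np.asarray(i['t']))@np.asarray(i['R'])
def rect(P): 
    (c,s,a)=cv2.minAreaRect((P*1000).astype(np.float32)); return np.round(c,1),np.round(s,1),round(a,1)
E
python3 - <<'E'
from h import *
for n in ('top','side'):
    T=np.load(f'/tmp/{n}0.npz'); C=cloud(T,T['d']); p=T['p'].astype(int); ok=T['d']>0
    x,y,z=C[...,0],C[...,1],C[...,2]
    blue=(p[...,2]>p[...,0]+25)&ok
    reg=lambda a,b,c,d:(x>a)&(x<b)&(y>c)&(y<d)&ok
    m=reg(.45,.65,.1,.3)&(z>.14)
    print(n,'gift top z', np.median(z[m&(z>.163)]),'rect',rect(C[m&(z>.163)][:,:2]), 'all',rect(C[m][:,:2]))
    m=reg(.42,.6,.02,.1)&(z>.06); print('small', rect(C[m&(z>.11)][:,:2]),np.percentile(z[m],98))
    m=reg(.4,.7,-.2,0)&(z>.095)&(z<.115); q=C[m][:,:2]
    cc=cv2.minEnclosingCircle((q*1000).astype(np.float32)); print('wheel',cc,np.median(z[m]))
    m=reg(.4,.7,-.2,0)&(z>.14);q=C[m]; print('handle',m.sum(),q.mean(0).round(4),rect(q[:,:2]),np.percentile(q[:,2],95))
    m=reg(.35,.7,-.45,-.25)&(z>.115)&(z<.14);q=C[m][:,:2]
    for s in (0,1):
        k=(q[:,0]>.5)==s; print('pad',s,k.sum(),rect(q[k]),q[k].mean(0))
    m=reg(.45,.65,.1,.3)&(z<.065)&(z>.052); print('holder walls',rect(C[m][:,:2]))
    m=reg(.45,.65,.1,.3)&(z<.065)&(z>.006)
    m=reg(.35,.7,-.45,-.0)&(z>.02)&(z<.056); m2=m&(p.min(-1)>120); print('ledge light', rect(C[m2][:,:2]))
E
```

```text
top gift top z 0.16909604302804782 rect (array([549.2, 207.9]), array([ 23.3, 137.9]), 67.6) all (array([549.2, 207.9]), array([ 23.3, 137.9]), 67.6)
small (array([467. ,  58.3]), array([16.9, 99.5]), 72.9) 0.12314017170399337
wheel ((563.0336303710938, -105.7696304321289), 60.959190368652344) 0.10476330912237394
handle 81 [ 0.5325 -0.0684  0.1543] (array([532.8, -68.9]), array([22.4, 22.5]), 89.6) 0.15763672331053588
pad 0 110 (array([ 457.1, -349.8]), array([25.2, 30.4]), 82.1) [ 0.4569125  -0.34707583]
pad 1 108 (array([ 573.1, -372.3]), array([26.1, 30.1]), 72.2) [ 0.5736139  -0.37015342]
holder walls (array([567.7, 197.1]), array([ 45.2, 204.5]), 63.9)
ledge light (array([ 519., -297.]), array([165.1, 131. ]), 68.0)
side gift top z 0.17030116850219143 rect (array([548.1, 204.9]), array([ 28.8, 140.5]), 66.0) all (array([548.1, 204.9]), array([ 29.1, 140.5]), 66.5)
small (array([466. ,  54.1]), array([ 21. , 100.6]), 73.2) 0.12474135201750461
wheel ((561.989013671875, -111.54414367675781), 60.08281707763672) 0.10652981276520453
handle 100 [ 0.5308 -0.0758  0.1531] (array([532.3, -73.7]), array([22.2, 22.5]), 2.7) 0.15842292455263834
pad 0 172 (array([ 455.8, -354.4]), array([26.7, 31. ]), 81.8) [ 0.4540483  -0.35339703]
pad 1 175 (array([ 571.6, -377.2]), array([27.2, 32. ]), 74.6) [ 0.57070224 -0.37671936]
holder walls (array([565.6, 191.8]), array([ 43. , 203.9]), 64.5)
ledge light (array([ 580.7, -242.2]), array([309.7, 213.5]), 75.4)
```

```bash
cat >> h.py <<'E'
def quat2R(q):
    from scipy.spatial.transform import Rotation as Ro
    return Ro.from_quat(q).as_matrix()
def to(X,yaw=None):
    o=get_obs();R=quat2R(o['tool_rot']);d=R.T@(np.array(X)-o['eef_pos'])*100
    y0=np.degrees(np.arctan2(R[1,0],R[0,0])); 
    print('clock',round(o['clock'],2),'tcp',o['eef_pos'].round(4),'yaw',round(y0,2),'F',np.round(o['ft_force'],1),'w',round(o['grip_width'],4),'J6',round(o['joint_pos'][5],2))
    print('shift cm',d.round(2),'roll',None if yaw is None else round((y0-yaw+90)%180-90,1))
E
python3 -c "
from h import *
to([.5,-.06,.26])"
python3 -m inch '[[[8.5,-3.6,4.7,-1,0],[8.5,-7.2,9.4,-2,0],[8.5,-10.8,14.1,-3,0],[8.5,-14.4,18.8,-4,0],[8.5,-18,23.5,-4.4,0]]]'
python3 -c "
from h import *
to([.5,-.06,.26])"
```

```text
clock 0.15 tcp [0.1698 0.4698 0.2155] yaw 70.13 F [ 0.4  0.8 -1. ] w 0.0853 J6 1.57
shift cm [-38.6   49.06  -4.39] roll None
clock: 0.78
eef_pos: [0.3305, 0.2192, 0.2603]
tool_rot: [0.818, 0.575, -0.0, 0.0]
ft_force: [1.4, 0.4, -0.1]
grip_width: 0.0848
clock 0.78 tcp [0.3305 0.2192 0.2603] yaw 70.16 F [ 1.4  0.4 -0.1] w 0.0848 J6 0.93
shift cm [-20.51  25.42   0.07] roll None
```

```bash
python3 -m inch '[[[8.5,-4,4.6,0,0],[8.5,-8,9.2,0,0],[8.5,-12,13.8,0,0],[8.5,-16,18.4,0,0],[8.5,-20,23,0,0]]]'
python3 -m inch '[[[8.5,0,5,0,0],[8.5,0,10,0,0],[8.5,0,12,0,0],[8.5,0,12,0,0],[8.5,0,12,0,0]]]'
python3 - <<'E'
from h import *
i,p,d=grab('wrist','w1.png'); np.savez('/tmp/w1',p=p,d=d,**i)
to([.5325,-.0713,.135])
E
```

```text
clock: 1.4
eef_pos: [0.4795, -0.049, 0.2605]
tool_rot: [0.818, 0.575, 0.0, 0.0]
ft_force: [1.1, 0.5, 0.1]
grip_width: 0.0848
clock: 2.02
eef_pos: [0.5915, -0.0894, 0.2603]
tool_rot: [0.818, 0.575, -0.0, -0.0]
ft_force: [0.8, -1.0, 0.3]
grip_width: 0.0848
clock 2.08 tcp [ 0.5915 -0.0893  0.2607] yaw 70.16 F [-0.1  0.4 -0.3] w 0.0851 J6 0.2
shift cm [-0.31 -6.16 12.57] roll None
```

View pics/w1.png

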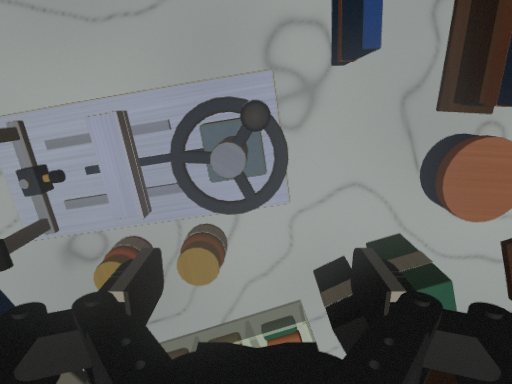

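Run:
```python
from h import *
T=np.load('/tmp/w1.npz');C=cloud(T,T['d']);x,y,z=C[...,0],C[...,1],C[...,2];ok=T['d']>0
reg=lambda a,b,c,d:(x>a)&(x<b)&(y>c)&(y<d)&ok
m=reg(.45,.65,-.2,-.03)&(z>.147)&(z<.17);q=C[m];print('handle',rect(q[:,:2]),np.median(q[:,2]))
m=reg(.45,.65,-.2,-.03)&(z>.098)&(z<.115);q=C[m];print('wheel',cv2.minEnclosingCircle((q[:,:2]*1000).astype(np.float32)),rect(q[:,:2]),np.median(q[:,2]))
for e in ((256,115),(229,157)): print(onz(T,*e,.156 if e[0]>240 else .113).round(4),dep(T,*e,T['d']).round(4))
b=cv2.resize(T['p'][90:260,0:300],None,fx=2.6,fy=2.6,interpolation=3);cv2.imwrite('pics/c3.png',b[:,:,::-1])
# along stand axis heights
W=np.array([.5625,-.1085]);
for u in range(20,140,3):
    v=178+ (u-60)*-.13; P=dep(T,u,v+8,T['d']); print(u,P.round(3),end=' | ')
```

```text
handle (array([532.8, -71.2]), array([23.4, 24.3]), 70.2) 0.15538830441350382
wheel ((562.7066650390625, -107.8638916015625), 61.4010009765625) (array([ 563.5, -109.8]), array([115.8, 116.3]), 89.4) 0.10599261612801916
[ 0.5326 -0.0698  0.156 ] [ 0.5326 -0.0698  0.1564]
[ 0.5617 -0.1079  0.113 ] [ 0.5615 -0.1076  0.1149]
20 [ 0.521 -0.401  0.012] | 23 [ 0.522 -0.373  0.041] | 26 [ 0.523 -0.369  0.041] | 29 [ 0.524 -0.365  0.042] | 32 [ 0.525 -0.361  0.041] | 35 [ 0.526 -0.358  0.041] | 38 [ 0.526 -0.355  0.04 ] | 41 [ 0.527 -0.352  0.039] | 44 [ 0.528 -0.353  0.031] | 47 [ 0.529 -0.355  0.024] | 50 [ 0.53  -0.353  0.021] | 53 [ 0.531 -0.356  0.011] | 56 [ 0.532 -0.352  0.011] | 59 [ 0.533 -0.347  0.012] | 62 [ 0.534 -0.342  0.014] | 65 [ 0.535 -0.338  0.013] | 68 [ 0.536 -0.335  0.012] | 71 [ 0.537 -0.331  0.012] | 74 [ 0.538 -0.327  0.011] | 77 [ 0.538 -0.324  0.011] | 80 [ 0.539 -0.319  0.011] | 83 [ 0.54  -0.314  0.013] | 86 [ 0.541 -0.31   0.013] | 89 [ 0.542 -0.307  0.012] | 92 [ 0.543 -0.303  0.012] | 95 [ 0.544 -0.298  0.013] | 98 [ 0.545 -0.294  0.013] | 101 [ 0.546 -0.291  0.012] | 104 [ 0.546 -0.277  0.029] | 107 [ 0.546 -0.272  0.031] | 110 [ 0.547 -0.269  0.03 ] | 113 [ 0.548 -0.265  0.03 ] | 116 [ 0.549 -0.261  0.03 ] | 119 [ 0.55  -0.258  0.029] | 122 [ 0.551 -0.254  0.03 ] | 125 [ 0.551 -0.251  0.029] | 128 [ 0.551 -0.237  0.05 ] | 131 [ 0.552 -0.233  0.05 ] | 134 [ 0.553 -0.232  0.046] | 137 [ 0.554 -0.232  0.038] |
```

View pics/c3.png

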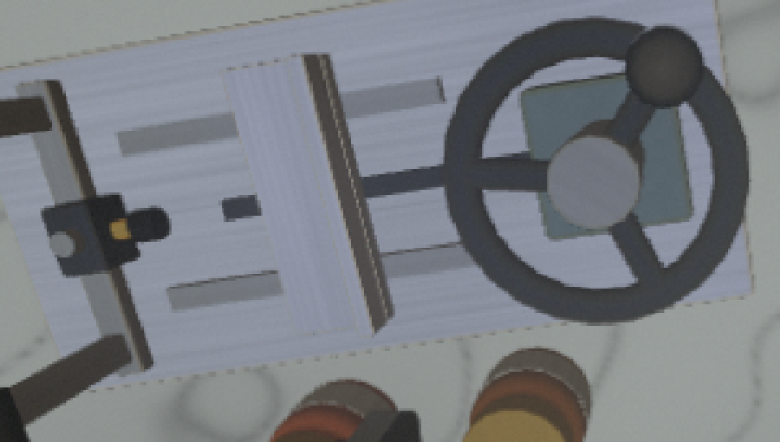

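Run:
```python
from h import *
T=np.load('/tmp/w1.npz');p=lambda c,z:onz(T,c[0]/2.6,c[1]/2.6+90,z)
b=p((170,222),.026);f1=p((226,68),.03);f2=p((288,333),.03); l1=p((303,55),.05);l2=p((374,332),.05);r1=p((330,55),.05)
ax=f2-f1; print('buf',b,'front',f1,f2,'len',np.linalg.norm(ax),'yaw',np.degrees(np.arctan2(ax[1],ax[0])))
yaw=np.radians(-11.2)
for n,q in dict(b=b,f1=f1,f2=f2,l1=l1,l2=l2,r1=r1).items():
    e=q[:2]-np.array([.5625,-.1085]); print(n,'stand x',e@[np.cos(yaw),np.sin(yaw)],'y',.125+e@[-np.sin(yaw),np.cos(yaw)])
```

```text
buf [ 0.5231658  -0.32258727  0.026     ] front [ 0.4684958  -0.26030863  0.03      ] [ 0.59334735 -0.29152068  0.03      ] len 0.12869382446800304 yaw -14.035880796843545
b stand x 0.002998019510280913 y -0.0926500674207435
f1 stand x -0.06272745057693459 y -0.042176300544490924
f2 stand x 0.06580876898686892 y -0.048543459757740715
l1 stand x -0.06174874267833327 y 0.0029982947538585852
l2 stand x 0.065660049959155 y 0.0027613619324684258
r1 stand x -0.05990744713323974 y 0.014582308860178111
```

```bash
python3 - <<'E'
from h import *
to([.5322,-.0702,.135])
E
python3 -m inch '[[[8.5,-0.1,-3,0,0],[8.5,-0.2,-6.1,3,0],[8.5,-0.2,-6.1,7,0],[8.5,-0.2,-6.1,12.6,0],[8.5,-0.2,-6.1,12.6,0]]]'
python3 - <<'E'
from h import *
to([.5322,-.0702,.135])
i,p,d=grab('wrist','w2.png')
E
```

```text
clock 2.08 tcp [ 0.5915 -0.0893  0.2607] yaw 70.16 F [-0.1  0.4 -0.3] w 0.0851 J6 0.2
shift cm [-0.21 -6.23 12.57] roll None
clock: 2.7
eef_pos: [0.5284, -0.0695, 0.1314]
tool_rot: [0.818, 0.575, -0.004, -0.003]
ft_force: [0.6, -0.8, 0.1]
grip_width: 0.085
clock 2.7 tcp [ 0.5284 -0.0695  0.1314] yaw 70.2 F [ 0.6 -0.8  0.1] w 0.085 J6 0.22
shift cm [ 0.06  0.38 -0.37] roll None
```

View pics/w2.png

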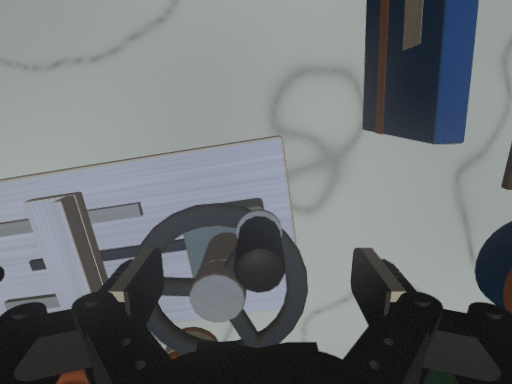

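```bash
python3 -m inch '[[[8.5,0,0.3,-0.4,0],[5,0,0.3,-0.4,0],[2.2,0,0.3,-0.4,0],[2.2,0,0.3,-0.4,0],[2.2,0,0.3,-0.4,0]]]'
python3 - <<'E'
from h import *
to([.5322,-.0702,.135])
E
```

```text
clock: 3.38
eef_pos: [0.5344, -0.0707, 0.1389]
tool_rot: [0.818, 0.575, -0.001, -0.001]
ft_force: [0.3, 2.0, 3.4]
grip_width: 0.0225
clock 3.38 tcp [ 0.5344 -0.0707  0.1389] yaw 70.2 F [0.3 2.  3.4] w 0.0225 J6 0.21
shift cm [-0.03 -0.22  0.39] roll None
```

```bash
cat >> h.py <<'E'
W=np.array([.5625,-.1083])
def circ(step,n=5,r=.05,off=(0,0),frm=None):
    o=get_obs();R=quat2R(o['tool_rot']);P=o['eef_pos']
    e=P[:2]-W-np.array(off); a0=np.degrees(np.arctan2(e[1],e[0])) if frm is None else frm
    print('t',round(o['clock'],2),'ang',round(np.degrees(np.arctan2(e[1],e[0])),1),'r',round(np.hypot(*e),4),'z',P[2].round(4),'F',np.round(o['ft_force'],1),'w',round(o['grip_width'],4))
    f=o['ft_force'][:2]; er=e/np.hypot(*e); print('F radial',round(f@er,1),'F resisting (ccw)',round(f@np.array([-er[1],er[0]]),1))
    for k in range(1,n+1):
        a=np.radians(a0-step*k); q=W+np.array(off)+r*np.array([np.cos(a),np.sin(a)])
        print(((R.T@np.array([*(q-P[:2]),0]))*100).round(2)[:2],end=' ')
    print()
E
python3 -c "
from h import *
circ(18,r=.05)"
```

```text
t 3.38 ang 126.7 r 0.0469 z 0.1389 F [0.3 2.  3.4] w 0.0225
F radial 1.4 F resisting (ccw) -1.4
[1.32 0.8 ] [2.09 2.16] [2.41 3.7 ] [2.23 5.25] [1.58 6.67]
```

```bash
python3 -c "
from h import *
circ(12,r=.0485)"
python3 -m inch '[[[2.0,0.95,0.5,0,0],[2.0,1.5,1.35,0,0],[2.0,1.95,2.3,0,0],[2.0,2.15,3.3,0,0],[2.0,2.15,4.3,0,0]]]'
python3 -c "
from h import *
circ(18,r=.0495)"
```

```text
t 3.38 ang 126.7 r 0.0469 z 0.1389 F [0.3 2.  3.4] w 0.0225
F radial 1.4 F resisting (ccw) -1.4
[0.87 0.51] [1.5  1.31] [1.95 2.21] [2.21 3.2 ] [2.25 4.21] 
clock: 4.0
eef_pos: [0.5831, -0.063, 0.139]
tool_rot: [0.818, 0.576, 0.0, -0.003]
ft_force: [-2.2, 2.6, 4.6]
grip_width: 0.0211
t 4.0 ang 65.5 r 0.0497 z 0.139 F [-2.2  2.6  4.6] w 0.0211
F radial 1.5 F resisting (ccw) 3.1
[-0.39  1.5 ] [-1.21  2.82] [-2.39  3.82] [-3.82  4.41] [-5.37  4.52]
```

```bash
python3 -m inch '[[[2.0,-0.4,1.5,0,0],[2.0,-1.2,2.8,0,0],[2.0,-2.4,3.8,0,0],[2.0,-3.8,4.4,0,0],[2.0,-5.35,4.5,0,0]]]'
python3 -c "
from h import *
circ(18,r=.0495)
grab('wrist','w3.png')"
```

```text
clock: 4.62
eef_pos: [0.6116, -0.1287, 0.1392]
tool_rot: [0.817, 0.576, 0.004, -0.001]
ft_force: [5.4, 2.7, 1.1]
grip_width: 0.0208
t 4.62 ang -22.6 r 0.0532 z 0.1392 F [5.4 2.7 1.1] w 0.0208
F radial 3.9 F resisting (ccw) 4.5
[-1.5  -0.69] [-2.84 -1.46] [-3.88 -2.61] [-4.51 -4.02] [-4.67 -5.56]
```

View pics/w3.png

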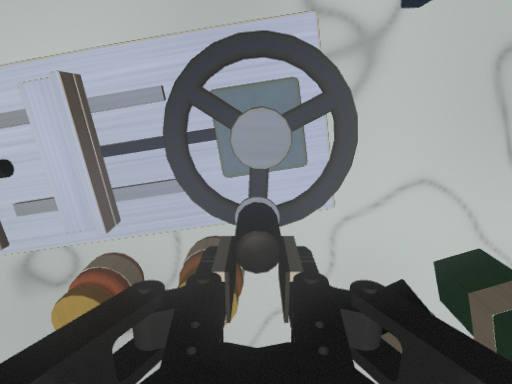

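Run:
```python
from h import *
i=info('wrist');o=get_obs();R=quat2R(o['tool_rot']);P=o['eef_pos']
for n,l in dict(tcp=(0,0,0),tip=(0,0,.014),tipL=(-.011,-.011,.014),tipL2=(-.011,.011,.014),gp=(0,0,-.005),gpf=(0,-.011,-.005),gpb=(0,.011,-.005)).items():
    print(n,np.round(proj(i,P+R@np.array(l))))
for a in (-20,-22.6):
  a=np.radians(a); 
  for z in (.108,.136,.156): print(z,np.round(proj(i,[W[0]+.05*np.cos(a),W[1]+.05*np.sin(a),z])))
b=cv2.resize(cv2.imread('pics/w3.png')[180:340,150:370],None,fx=3.5,fy=3.5,interpolation=3);cv2.imwrite('pics/c4.png',b)
```

```text
tcp [258. 241.]
tip [258. 231.]
tipL [239. 213.]
tipL2 [239. 249.]
gp [258. 245.]
gpf [258. 225.]
gpb [258. 265.]
0.108 [266. 217.]
0.136 [268. 234.]
0.156 [269. 250.]
0.108 [262. 216.]
0.136 [263. 234.]
0.156 [264. 250.]
```

View pics/c4.png

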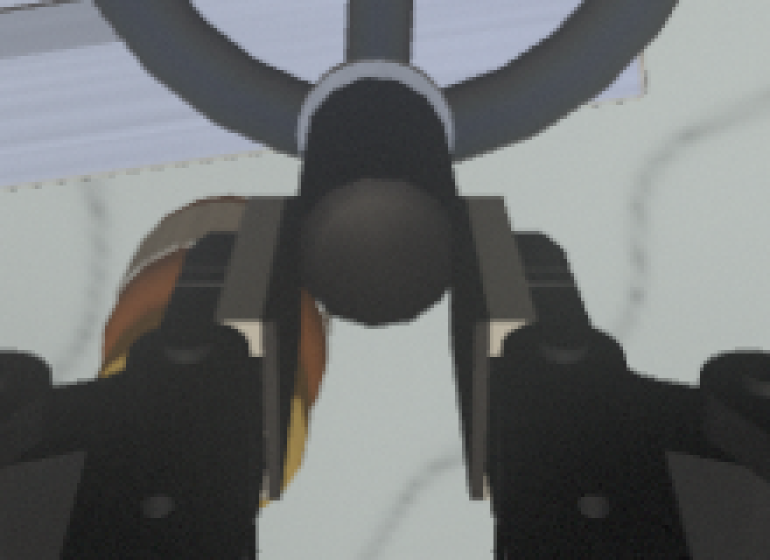

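Run:
```python
from h import *
i,p,d=grab('wrist');o=get_obs();R=quat2R(o['tool_rot']);P=o['eef_pos']
for c in [(250,210),(250,250),(250,300),(285,210),(285,260),(490,210),(490,300),(285,400),(280,330),(470,400),(245,340),(375,250),(375,200),(375,310),(320,250),(430,250),(375,120),(200,300)]:
    u,v=150+c[0]/3.5,180+c[1]/3.5
    X=dep(i,u,v,d); print(c,'tool mm',(R.T@(X-P)*1000).round(1),'z',X[2].round(3))
```

```text
(250, 210) tool mm [-16.8 -11.2 -23.8] z 0.163
(250, 250) tool mm [-15.7 -10.7 -34.5] z 0.174
(250, 300) tool mm [-14.3 -11.  -47.4] z 0.187
(285, 210) tool mm [-12.3 -11.3 -24. ] z 0.163
(285, 260) tool mm [-11.2 -11.3 -38.3] z 0.178
(490, 210) tool mm [ 14.1 -11.1 -23.4] z 0.163
(490, 300) tool mm [ 11.8 -11.  -47.4] z 0.187
(285, 400) tool mm [-11.3   5.1 -41.9] z 0.181
(280, 330) tool mm [-11.3  -6.1 -45.2] z 0.184
(470, 400) tool mm [  9.6  -0.6 -50.5] z 0.19
(245, 340) tool mm [-13.6 -12.6 -58.7] z 0.198
(375, 250) tool mm [ -0.7  -2.2 -16.7] z 0.156
(375, 200) tool mm [ -0.7  -9.2 -15.9] z 0.155
(375, 310) tool mm [ -0.7   7.  -16.8] z 0.156
(320, 250) tool mm [ -8.2  -2.2 -16.8] z 0.156
(430, 250) tool mm [  6.9  -1.9 -16.1] z 0.155
(375, 120) tool mm [ -0.7 -13.3   5.4] z 0.134
(200, 300) tool mm [-21.2  -6.4 -38.9] z 0.178
```

```bash
sed -i 's/off=(0,0)/off=(.0023,-.0008)/' h.py
python3 -c "
from h import *
circ(18,r=.05)"
```

```text
t 4.72 ang -25.7 r 0.0506 z 0.1392 F [ 5.5 -3.1  0.8] w 0.0206
F radial 6.3 F resisting (ccw) -0.4
[-1.51 -0.46] [-2.82 -1.31] [-3.81 -2.52] [-4.37 -3.98] [-4.46 -5.54]
```

```bash
python3 -m inch '[[[2.0,-1.5,-0.5,0,0],[2.0,-2.8,-1.3,0,0],[2.0,-3.8,-2.5,0,0],[2.0,-4.4,-4.0,0,0],[2.0,-4.5,-5.5,0,0]]]'
python3 -c "
from h import *
circ(18,r=.05)"
```

```text
clock: 5.35
eef_pos: [0.5435, -0.1549, 0.1391]
tool_rot: [0.818, 0.575, 0.003, 0.001]
ft_force: [4.8, 1.9, 1.0]
grip_width: 0.0206
t 5.35 ang -114.9 r 0.0506 z 0.1391 F [4.8 1.9 1. ] w 0.0206
F radial -3.8 F resisting (ccw) 3.6
[ 0.44 -1.51] [ 1.27 -2.84] [ 2.47 -3.84] [ 3.92 -4.43] [ 5.48 -4.53]
```

```bash
python3 -m inch '[[[2.0,0.45,-1.5,0,0],[2.0,1.25,-2.8,0,0],[2.0,2.5,-3.8,0,0],[2.0,3.9,-4.4,0,0],[2.0,5.4,-4.5,0,0]]]'
python3 -c "
from h import *
circ(9,r=.05)
i,p,d=grab('top'); c=cv2.resize(p[165:265,265:425],None,fx=4,fy=4,interpolation=3); cv2.imwrite('pics/t1.png',c[:,:,::-1])
i,p,d=grab('side'); c=cv2.resize(p[180:370,220:380],None,fx=3,fy=3,interpolation=3); cv2.imwrite('pics/s1.png',c[:,:,::-1])
"
```

```text
clock: 5.98
eef_pos: [0.5194, -0.0894, 0.1392]
tool_rot: [0.819, 0.574, 0.002, 0.002]
ft_force: [5.8, -6.1, -2.5]
grip_width: 0.0208
t 5.97 ang 156.5 r 0.0495 z 0.1392 F [ 5.8 -6.1 -2.5] w 0.0208
F radial -7.7 F resisting (ccw) 3.3
[0.78 0.06] [1.53 0.29] [2.23 0.63] [2.88 1.08] [3.44 1.63]
```

View pics/t1.png

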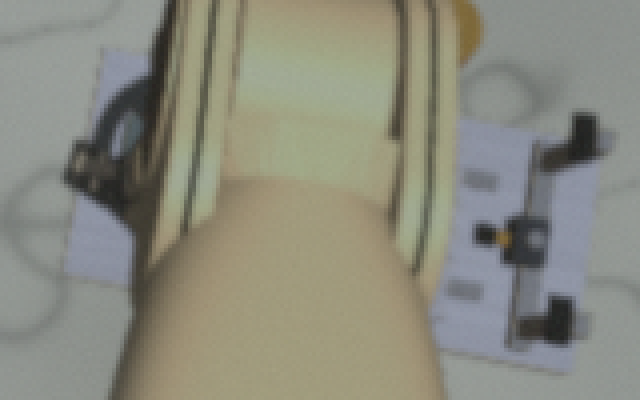

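View pics/s1.png

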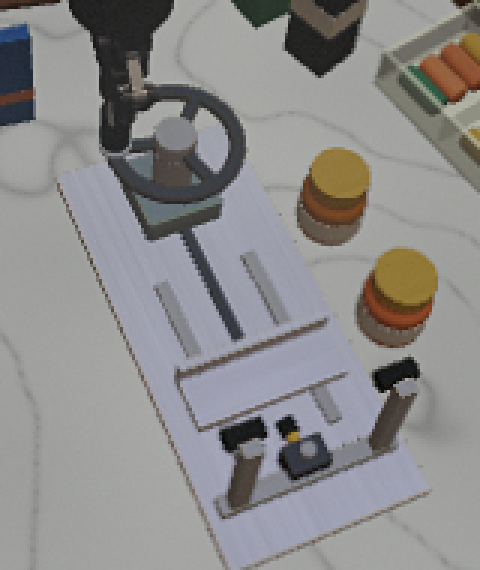

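Run:
```python
from h import *
i=info('side'); y=np.radians(-11.2); ys=np.array([-np.sin(y),np.cos(y)])
for c,z in (((284,417),.034),((284,417),.03),((200,430),.03),((345,375),.03),((272,402),.03),((272,402),.026)):
    X=onz(i,220+c[0]/3,180+c[1]/3,z)[:2]-W; print(c,.125+X@ys)
```

```text
(284, 417) -0.10244617015660276
(284, 417) -0.10113723940846825
(200, 430) -0.08701839498383637
(345, 375) -0.08774580706543048
(272, 402) -0.08677343125801304
(272, 402) -0.08540188219655476
```

```bash
python3 -m inch '[[[2.0,0.8,0.1,0,0],[2.0,1.55,0.3,0,0],[2.0,2.2,0.65,0,0],[2.0,2.9,1.1,0,0],[2.0,3.4,1.6,0,0]]]'
python3 -c "
from h import *
circ(6,r=.05)"
```

```text
clock: 6.7
eef_pos: [0.5458, -0.0633, 0.1391]
tool_rot: [0.818, 0.575, 0.0, 0.003]
ft_force: [-0.0, -8.1, 1.1]
grip_width: 0.0209
t 6.7 ang 112.5 r 0.0496 z 0.1391 F [-0.  -8.1  1.1] w 0.0209
F radial -7.5 F resisting (ccw) 3.1
[0.36 0.38] [0.65 0.81] [0.89 1.28] [1.08 1.77] [1.22 2.27]
```

```bash
python3 -m inch '[[[2.0,0.35,0.4,0,0],[2.0,0.65,0.8,0,0],[2.0,0.9,1.3,0,0],[2.0,1.05,1.75,0,0],[2.0,1.2,2.25,0,0]]]'
python3 -c "
from h import *
circ(4,r=.05)"
```

```text
clock: 7.32
eef_pos: [0.5701, -0.0597, 0.1391]
tool_rot: [0.818, 0.575, -0.001, 0.002]
ft_force: [-3.6, -3.0, 3.9]
grip_width: 0.0209
t 7.33 ang 83.9 r 0.0496 z 0.1391 F [-3.6 -3.   3.9] w 0.0209
F radial -3.3 F resisting (ccw) 3.3
[0.11 0.33] [0.15 0.68] [0.18 1.03] [0.18 1.38] [0.15 1.72]
```

Turned 404°, resistance still the plain 3 N.

```bash
python3 -m inch '[[[2.0,0.1,0.35,0,0],[2.0,0.15,0.7,0,0],[2.0,0.2,1.05,0,0],[2.0,0.2,1.4,0,0],[2.0,0.15,1.7,0,0]]]'
python3 -c "
from h import *
circ(4,r=.05)"
```

```text
clock: 7.95
eef_pos: [0.5859, -0.0638, 0.139]
tool_rot: [0.818, 0.575, -0.001, 0.002]
ft_force: [-4.3, -1.1, 5.8]
grip_width: 0.021
t 7.95 ang 65.0 r 0.05 z 0.139 F [-4.3 -1.1  5.8] w 0.021
F radial -2.8 F resisting (ccw) 3.4
[-0.04  0.35] [-0.11  0.69] [-0.2   1.03] [-0.31  1.36] [-0.45  1.68]
```

```bash
python3 -m inch '[[[2.0,-0.05,0.35,0,0],[2.0,-0.1,0.7,0,0],[2.0,-0.2,1.0,0,0],[2.0,-0.3,1.35,0,0],[2.0,-0.45,1.7,0,0]]]'
python3 -c "
from h import *
circ(4,r=.05)"
```

```text
clock: 8.57
eef_pos: [0.5996, -0.0728, 0.139]
tool_rot: [0.818, 0.575, -0.002, 0.0]
ft_force: [-4.6, -1.2, 6.0]
grip_width: 0.0204
t 8.57 ang 46.2 r 0.0503 z 0.139 F [-4.6 -1.2  6. ] w 0.0204
F radial -4.0 F resisting (ccw) 2.5
[-0.18  0.3 ] [-0.35  0.61] [-0.55  0.89] [-0.76  1.17] [-0.99  1.43]
```

```bash
python3 -m inch '[[[2.0,-0.2,0.3,0,0],[2.0,-0.35,0.6,0,0],[2.0,-0.55,0.9,0,0],[2.0,-0.75,1.15,0,0],[2.0,-1.0,1.4,0,0]]]'
python3 -c "
from h import *
circ(4,r=.05)
i,p,d=grab('side'); c=cv2.resize(p[280:350,260:380],None,fx=6,fy=6,interpolation=3); cv2.imwrite('pics/s2.png',c[:,:,::-1])
"
```

```text
clock: 9.2
eef_pos: [0.6091, -0.0849, 0.1391]
tool_rot: [0.818, 0.575, -0.001, -0.002]
ft_force: [-2.5, 1.9, 5.4]
grip_width: 0.021
t 9.2 ang 28.6 r 0.0505 z 0.1391 F [-2.5  1.9  5.4] w 0.021
F radial -1.3 F resisting (ccw) 2.8
[-0.28  0.22] [-0.53  0.46] [-0.81  0.67] [-1.1   0.87] [-1.4   1.05]
```

View pics/s2.png

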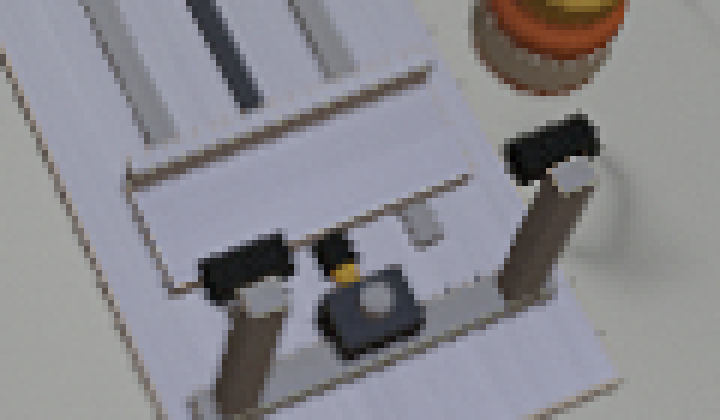

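```bash
python3 -m inch '[[[2.0,-0.3,0.2,0,0],[2.0,-0.55,0.45,0,0],[2.0,-0.8,0.65,0,0],[2.0,-1.1,0.85,0,0],[2.0,-1.1,0.85,0,0]]]'
python3 -c "
from h import *
circ(4,r=.05)"
```

```text
clock: 9.88
eef_pos: [0.6143, -0.0989, 0.1391]
tool_rot: [0.818, 0.575, -0.0, -0.001]
ft_force: [0.7, 0.8, 3.2]
grip_width: 0.0207
t 9.88 ang 11.7 r 0.0506 z 0.1391 F [0.7 0.8 3.2] w 0.0207
F radial 0.8 F resisting (ccw) 0.6
[-0.34  0.12] [-0.65  0.27] [-0.97  0.4 ] [-1.31  0.5 ] [-1.65  0.58]
```

```bash
python3 -m inch '[[[2.0,-0.35,0.1,0,0],[2.0,-0.65,0.25,0,0],[2.0,-0.95,0.4,0,0],[2.0,-1.3,0.5,0,0],[2.0,-1.65,0.6,0,0]]]'
python3 -c "
from h import *
circ(4,r=.05)
i,p,d=grab('side'); c=cv2.resize(p[280:350,260:380],None,fx=6,fy=6,interpolation=3); cv2.imwrite('pics/s3.png',c[:,:,::-1])
"
```

```text
clock: 10.5
eef_pos: [0.6152, -0.1153, 0.1391]
tool_rot: [0.818, 0.576, 0.001, -0.002]
ft_force: [1.8, 7.0, 2.5]
grip_width: 0.0206
t 10.5 ang -7.0 r 0.0507 z 0.1391 F [1.8 7.  2.5] w 0.0206
F radial 1.0 F resisting (ccw) 7.2
[-0.36 -0.01] [-0.71  0.03] [-1.05  0.05] [-1.4   0.04] [-1.75  0.01]
```

View pics/s3.png

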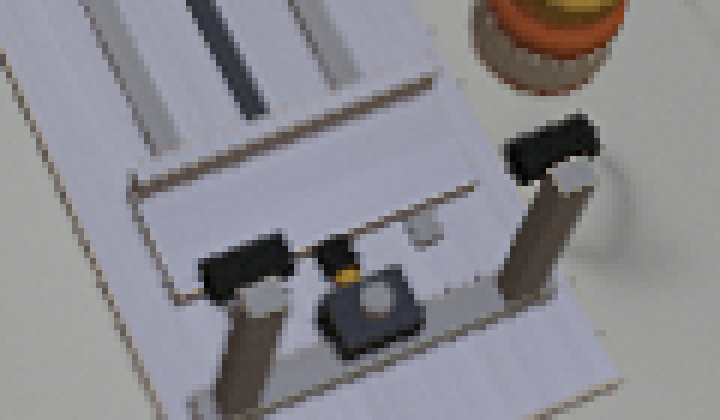

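```bash
python3 -m inch '[[[2.0,-0.25,0,0,0],[2.0,-0.5,0,0,0],[2.0,-0.75,0,0,0],[2.0,-1.0,0,0,0],[2.0,-1.25,0,0,0]]]'
python3 -c "
from h import *
circ(4,r=.05)"
```

```text
clock: 11.18
eef_pos: [0.6129, -0.1254, 0.1392]
tool_rot: [0.817, 0.576, 0.004, -0.002]
ft_force: [6.0, 8.3, 1.5]
grip_width: 0.0209
t 11.18 ang -18.7 r 0.0508 z 0.1392 F [6.  8.3 1.5] w 0.0209
F radial 3.1 F resisting (ccw) 9.8
[-0.35 -0.09] [-0.7  -0.12] [-1.04 -0.17] [-1.38 -0.25] [-1.72 -0.35]
```

```bash
python3 -m inch '[[[3,0,0,0,0],[5,0,0,0,0],[7,0,0,0,0],[7,0,0,-2,0],[7,0,0,-7,0]]]'
python3 -c "
from h import *
i,p,d=grab('side'); c=cv2.resize(p[280:350,260:380],None,fx=6,fy=6,interpolation=3); cv2.imwrite('pics/s4.png',c[:,:,::-1])
i,p,d=grab('wrist','w4.png');np.savez('/tmp/w4',p=p,d=d,**i)
C=cloud(i,d);x,y,z=C[...,0],C[...,1],C[...,2]
m=(x>.55)&(x<.66)&(y<-.05)&(y>-.2)&(z>.147)&(z<.165);print(rect(C[m][:,:2]))
to([.549,.206,.26],67.5)
"
```

```text
clock: 11.8
eef_pos: [0.6101, -0.1267, 0.2065]
tool_rot: [0.818, 0.576, 0.0, -0.004]
ft_force: [0.4, -0.1, 0.4]
grip_width: 0.0704
(array([ 613.1, -107.5]), array([24.5, 23.4]), 70.2)
clock 11.9 tcp [ 0.6153 -0.1278  0.2155] yaw 70.3 F [1.7 0.5 0.3] w 0.0697 J6 0.14
shift cm [ 29.23 -17.45  -4.41] roll 2.8
```

View pics/s4.png

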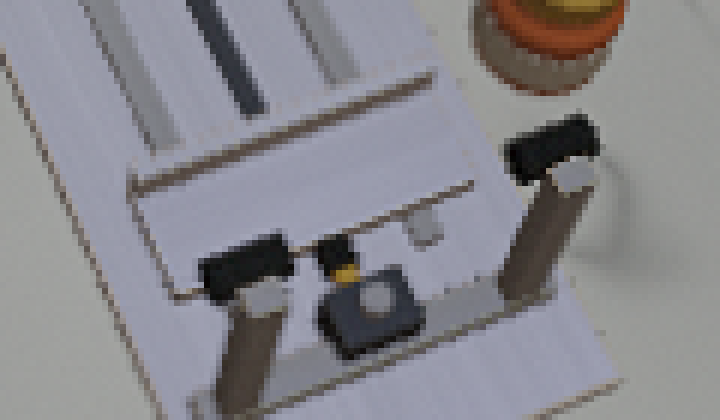

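View pics/w4.png

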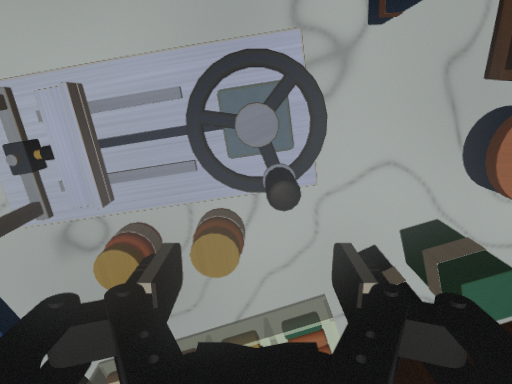

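```bash
python3 -c "
from h import *
to([.6131,-.1075,.139])
"
python3 -m inch '[[[8.5,1,-0.2,0,0],[8.5,1.85,-0.5,1,0],[8.5,1.85,-0.5,5,0],[8.5,1.85,-0.5,7.6,0],[8.5,1.85,-0.5,7.6,0]]]'
python3 -c "
from h import *
to([.6131,-.1075,.139])
"
```

```text
clock 11.9 tcp [ 0.6153 -0.1278  0.2155] yaw 70.3 F [1.7 0.5 0.3] w 0.0697 J6 0.14
shift cm [ 1.78 -0.98  7.66] roll None
clock: 12.52
eef_pos: [0.6146, -0.1073, 0.135]
tool_rot: [0.817, 0.576, 0.003, -0.001]
ft_force: [-0.1, 0.2, -0.7]
grip_width: 0.0851
clock 12.53 tcp [ 0.6146 -0.1073  0.135 ] yaw 70.33 F [-0.1  0.2 -0.7] w 0.0851 J6 0.17
shift cm [-0.07 -0.13 -0.4 ] roll None
```

```bash
python3 -m inch '[[[8.5,-0.05,0,-0.3,0],[5,-0.05,0,-0.3,0],[2.0,-0.05,0,-0.3,0],[2.0,-0.05,0,-0.3,0],[2.0,-0.05,0,-0.3,0]]]'
python3 -c "
from h import *
circ(4,r=.05)
"
```

```text
clock: 13.15
eef_pos: [0.615, -0.1074, 0.139]
tool_rot: [0.817, 0.576, 0.004, -0.0]
ft_force: [0.2, 1.6, 3.2]
grip_width: 0.0211
t 13.15 ang 2.0 r 0.0503 z 0.139 F [0.2 1.6 3.2] w 0.0211
F radial 0.3 F resisting (ccw) 1.6
[-0.34  0.09] [-0.68  0.19] [-1.02  0.26] [-1.36  0.3 ] [-1.71  0.32]
```

```bash
python3 -m inch '[[[2.0,-0.2,0.05,0,0],[2.0,-0.4,0.1,0,0],[2.0,-0.6,0.15,0,0],[2.0,-0.8,0.2,0,0],[2.0,-1.0,0.25,0,0]]]'
python3 -c "
from h import *
circ(4,r=.05)
"
```

```text
clock: 13.78
eef_pos: [0.6147, -0.1154, 0.1391]
tool_rot: [0.817, 0.577, 0.006, -0.002]
ft_force: [1.7, 6.9, 1.6]
grip_width: 0.021
t 13.78 ang -7.2 r 0.0503 z 0.1391 F [1.7 6.9 1.6] w 0.021
F radial 0.8 F resisting (ccw) 7.1
[-0.35  0.03] [-0.7   0.07] [-1.05  0.09] [-1.39  0.08] [-1.74  0.04]
```

```bash
python3 -m inch '[[[2.0,0.02,0,0,0],[2.0,0.05,0,0,0],[2.0,0.1,0,0,0],[2.0,0.15,0,0,0],[2.0,0.15,0,0,0]]]'
python3 -c "
from h import *
circ(4,r=.05)
"
```

```text
clock: 14.4
eef_pos: [0.6149, -0.1141, 0.139]
tool_rot: [0.817, 0.577, 0.006, -0.002]
ft_force: [-0.5, 1.7, 1.8]
grip_width: 0.0209
t 14.4 ang -5.7 r 0.0504 z 0.139 F [-0.5  1.7  1.8] w 0.0209
F radial -0.6 F resisting (ccw) 1.6
[-0.35  0.04] [-0.7   0.08] [-1.04  0.11] [-1.39  0.1 ] [-1.74  0.08]
```

```bash
python3 -m inch '[[[2.0,0.05,0,0,0],[2.0,0.05,0,0,0],[2.4,0.05,0,0,0],[2.8,0.05,0,0,0],[3.2,0.05,0,0,0]]]'
python3 -m inch '[[[5,0,0,0,0],[7,0,0,0,0],[7,0,0,-2,0],[7,0,0,-6,0],[7,0,0,-8,0]]]'
python3 -c "
from h import *
i,p,d=grab('side'); c=cv2.resize(p[280:350,260:380],None,fx=6,fy=6,interpolation=3); cv2.imwrite('pics/s5.png',c[:,:,::-1])
i,p,d=grab('wrist','w5.png');np.savez('/tmp/w5',p=p,d=d,**i)
C=cloud(i,d);x,y,z=C[...,0],C[...,1],C[...,2]
m=(x>.55)&(x<.66)&(y<-.05)&(y>-.2)&(z>.147)&(z<.165);print(rect(C[m][:,:2]))
to([.549,.206,.26],67.5)
"
```

```text
clock: 15.02
eef_pos: [0.6153, -0.1139, 0.1389]
tool_rot: [0.817, 0.577, 0.006, -0.002]
ft_force: [-0.0, 0.3, 0.1]
grip_width: 0.032
clock: 15.65
eef_pos: [0.6155, -0.115, 0.2215]
tool_rot: [0.817, 0.577, 0.007, -0.0]
ft_force: [0.4, 1.0, 0.5]
grip_width: 0.0702
(array([ 613.3, -108.7]), array([24.3, 23.5]), 48.0)
clock 15.75 tcp [ 0.6163 -0.1152  0.2222] yaw 70.42 F [0.6 0.3 0.6] w 0.0701 J6 0.15
shift cm [ 28.05 -17.07  -3.61] roll 2.9
```

View pics/s5.png

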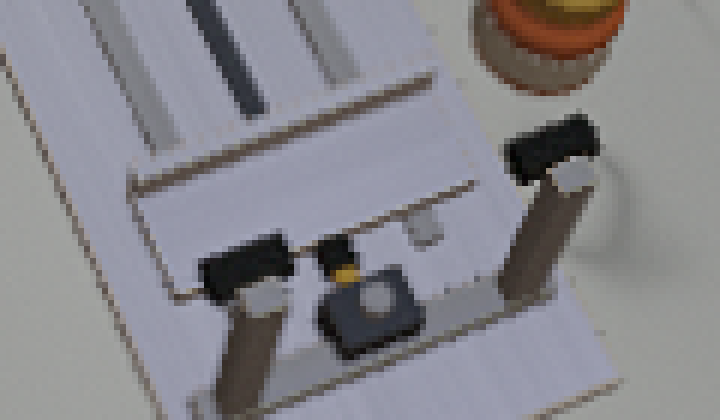

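```bash
python3 -m inch '[[[8.5,5.6,-2,-1,0],[8.5,11.2,-4,-2,0.5],[8.5,16.8,-6,-3,1.5],[8.5,22.4,-8,-3.8,2.5],[8.5,28,-10,-3.8,2.8]]]'
python3 -m inch '[[[8.5,0,0,0,0],[8.5,0,0,0,0],[8.5,0,0,0,0],[8.5,0,0,0,0],[8.5,0,0,0,0]]]'
python3 - <<'E'
from h import *
i,p,d=grab('wrist','w6.png'); np.savez('/tmp/w6',p=p,d=d,**i)
C=cloud(i,d);x,y,z=C[...,0],C[...,1],C[...,2]
m=(x>.45)&(x<.66)&(y<.3)&(y>.1)&(z>.163)&(z<.18);print(rect(C[m][:,:2]),np.median(z[m]))
to([.549,.206,.135],67.5)
E
```

```text
clock: 16.38
eef_pos: [0.6153, 0.1836, 0.2621]
tool_rot: [0.831, 0.556, 0.008, 0.001]
ft_force: [0.8, -0.0, -0.8]
grip_width: 0.0851
clock: 17.0
eef_pos: [0.6155, 0.1824, 0.2623]
tool_rot: [0.831, 0.555, 0.008, 0.001]
ft_force: [0.1, -0.2, -0.4]
grip_width: 0.085
(array([549. , 205.8]), array([ 22.1, 138.7]), 67.8) 0.16969664495664902
clock 17.05 tcp [0.6155 0.1826 0.2623] yaw 67.51 F [ 0.8 -0.6  0.9] w 0.085 J6 0.68
shift cm [-0.54 -7.16 12.65] roll 0.0
```

View pics/w6.png

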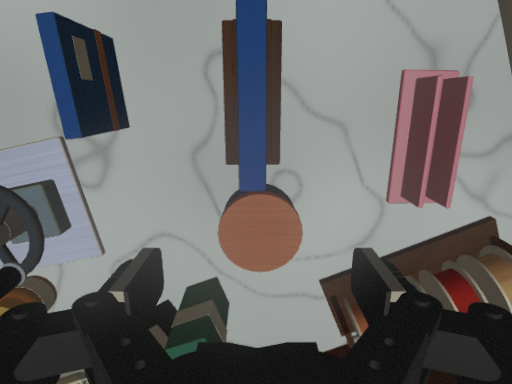

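```bash
python3 -m inch '[[[8.5,-0.3,-3.5,0,0],[8.5,-0.5,-7.1,2,0],[8.5,-0.5,-7.1,7,0],[8.5,-0.5,-7.1,12.4,0],[8.5,-0.5,-7.1,12.6,0]]]'
python3 - <<'E'
from h import *
to([.549,.2058,.135],67.7); print(quat2R(get_obs()['tool_rot'])[:,2])
grab('wrist','w7.png')
E
```

```text
clock: 17.68
eef_pos: [0.546, 0.2046, 0.1313]
tool_rot: [0.831, 0.556, 0.003, -0.0]
ft_force: [-0.0, 0.6, -0.8]
grip_width: 0.0851
clock 17.68 tcp [0.546  0.2046 0.1313] yaw 67.49 F [-0.   0.6 -0.8] w 0.0851 J6 0.75
shift cm [ 0.22  0.23 -0.37] roll -0.2
[ 0.00467462  0.00424366 -0.99998007]
```

View pics/w7.png

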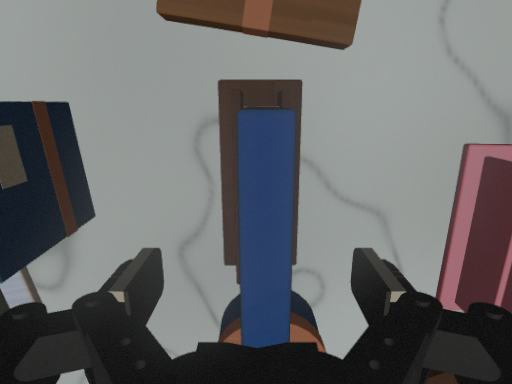

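```bash
python3 -m inch '[[[7,0.2,0.2,-0.2,0],[4.5,0.2,0.2,-0.2,0],[1.5,0.2,0.2,-0.2,0],[1.5,0.2,0.2,-0.2,0],[1.5,0.2,0.2,-0.2,0]]]'
python3 - <<'E'
from h import *
to([.549,.2058,.135],67.7)
E
```

```text
clock: 18.35
eef_pos: [0.5519, 0.2067, 0.1375]
tool_rot: [0.832, 0.555, 0.007, 0.001]
ft_force: [1.0, -0.5, 5.7]
grip_width: 0.0207
clock 18.35 tcp [0.5519 0.2067 0.1375] yaw 67.48 F [ 1.  -0.5  5.7] w 0.0207 J6 0.75
shift cm [-0.19 -0.24  0.25] roll -0.2
```

```bash
python3 -m inch '[[[1.5,0,0,-3,0],[1.5,0,0,-8,0],[1.5,0,0,-13,0],[1.5,0,0,-17,0],[1.5,0,0,-17.5,0]]]'
python3 - <<'E'
from h import *
to([.549,.2058,.31],67.7)
b=cv2.resize(cv2.imread('pics/w5.png')[50:250,0:220],None,fx=3,fy=3,interpolation=3);cv2.imwrite('pics/c5.png',b)
T=np.load('/tmp/w5.npz');C=cloud(T,T['d']);x,y,z=C[...,0],C[...,1],C[...,2]
ys=np.array([.1942,.9810]);xs=np.array([.9810,-.1942]);e=C[...,:2]-W;sx=e@xs;sy=.125+e@ys
m=(abs(sx)<.06)&(z>.046)&(z<.054)&(sy<0)&(sy>-.09);print('lip top',np.percentile(sy[m],[1,5,50,95,99]),m.sum())
for a,b in((-.06,-.03),(-.03,0),(0,.03),(.03,.06)):
    k=m&(sx>a)&(sx<b);print(a,np.percentile(sy[k],[2,50,98]) if k.sum() else None)
m=(abs(sx)<.06)&(z>.025)&(z<.034)&(sy<-.02)&(sy>-.12);print('flat',np.percentile(sy[m],[1,5,50,95,99]))
m=(z>.115)&(z<.135)&(sy<-.09)&(sy>-.16);print('pads',m.sum(),[ (rect(C[m&(s*sx>0)][:,:2]),sx[m&(s*sx>0)].mean(),np.percentile(sy[m&(s*sx>0)],[2,98])) for s in(-1,1) if (m&(s*sx>0)).sum()])
E
```

```text
clock: 18.98
eef_pos: [0.5507, 0.2059, 0.3151]
tool_rot: [0.831, 0.555, 0.01, 0.001]
ft_force: [0.8, 0.0, -2.7]
grip_width: 0.0201
clock 18.98 tcp [0.5507 0.2059 0.3151] yaw 67.49 F [ 0.8  0.  -2.7] w 0.0201 J6 0.75
shift cm [-0.09 -0.16  0.51] roll -0.2
lip top [-0.05986521 -0.05918476 -0.05468988 -0.05174046 -0.05122838] 1070
-0.06 [-0.05954634 -0.05484236 -0.05143198]
-0.03 [-0.05968554 -0.05464398 -0.05122812]
0 [-0.05956672 -0.054541   -0.0518706 ]
0.03 [-0.05950607 -0.05477902 -0.05144043]
flat [-0.11339191 -0.10084058 -0.08376492 -0.05191565 -0.05135048]
pads 0 []
```

View pics/c5.png

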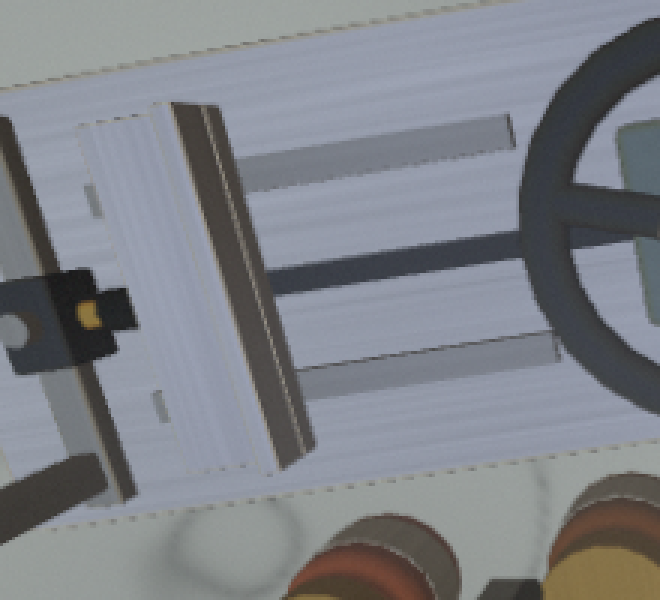

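Run:
```python
from h import *
to([.526,-.305,.315],78.8)
```

```text
clock 18.98 tcp [0.5507 0.2059 0.3151] yaw 67.49 F [ 0.8  0.  -2.7] w 0.0201 J6 0.75
shift cm [-48.14  17.29  -0.48] roll -11.3
```

```bash
python3 -m inch '[[[1.5,-4,1.4,0,-1],[1.5,-9.4,3.4,0,-3],[1.5,-14.8,5.3,0,-5],[1.5,-20,7.2,0,-7],[1.5,-25,9,0,-9]]]'
python3 - <<'E'
from h import *
to([.526,-.305,.315],78.8)
E
```

```text
clock: 19.6
eef_pos: [0.5368, -0.0611, 0.3097]
tool_rot: [0.785, 0.619, 0.008, 0.0]
ft_force: [-0.2, -0.5, -2.5]
grip_width: 0.0205
clock 19.6 tcp [ 0.5368 -0.0611  0.3097] yaw 76.55 F [-0.2 -0.5 -2.5] w 0.0205 J6 0.12
shift cm [-23.96   4.64  -0.78] roll -2.2
```

```bash
python3 -m inch '[[[1.5,-5,1,-0.2,-0.5],[1.5,-10,2,-0.4,-1],[1.5,-15,3,-0.5,-1.6],[1.5,-20,3.9,-0.5,-2.2],[1.5,-24,4.6,-0.5,-2.2]]]'
python3 -m inch '[[[1.5,0,0,0,0],[1.5,0,0,0,0],[1.5,0,0,0,0],[1.5,0,0,0,0],[1.5,0,0,0,0]]]'
python3 - <<'E'
from h import *
to([.526,-.305,.315],78.8)
o=get_obs();R=quat2R(o['tool_rot']);P=o['eef_pos'];ft=P+R@np.array([0,-.0023,.1275])
ys=np.array([.1942,.9810]);xs=np.array([.9810,-.1942]);e=ft[:2]-W;print('foot sx',e@xs,'sy',.125+e@ys,'z',ft[2],'toolz',R[:,2])
i,p,d=grab('wrist','w8.png'); np.savez('/tmp/w8',p=p,d=d,**i)
i,p,d=grab('top','t8.png'); np.savez('/tmp/t8',p=p,d=d,**i)
i,p,d=grab('side','s8.png')
E
```

```text
clock: 20.23
eef_pos: [0.5244, -0.3068, 0.3089]
tool_rot: [0.773, 0.634, 0.007, -0.002]
ft_force: [0.9, 0.9, -2.7]
grip_width: 0.0206
clock: 20.85
eef_pos: [0.5247, -0.306, 0.3093]
tool_rot: [0.773, 0.634, 0.007, -0.002]
ft_force: [0.3, -0.8, -2.1]
grip_width: 0.0204
clock 20.85 tcp [ 0.5247 -0.306   0.3093] yaw 78.76 F [ 0.3 -0.8 -2.1] w 0.0204 J6 -0.34
shift cm [ 0.14  0.11 -0.57] roll -0.0
foot sx -0.00022316978951686495 sy -0.07464233610564544 z 0.1818088152716368 toolz [ 0.00857026  0.01178402 -0.99989384]
```

View pics/w8.png

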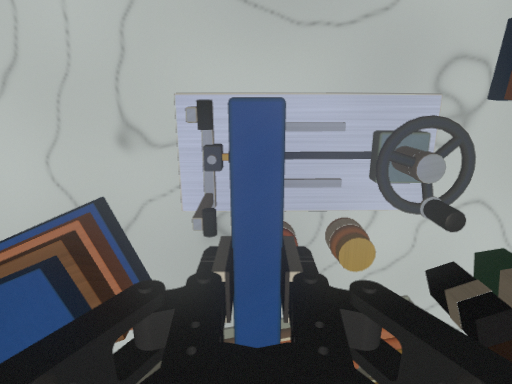

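View pics/s8.png

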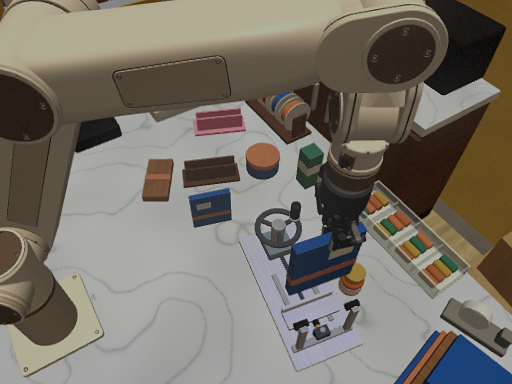

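```bash
python3 -m inch '[[[1.5,-0.1,0,4,0],[1.5,-0.2,0,8,0],[1.5,-0.25,0,11,0],[1.5,-0.25,0,12.5,0],[1.5,-0.25,0,13.3,0]]]'
cat >> h.py <<'E'
def foot():
    o=get_obs();R=quat2R(o['tool_rot']);P=o['eef_pos'];ft=P+R@np.array([0,-.0023,.1275])
    ys=np.array([.1942,.9810]);xs=np.array([.9810,-.1942]);e=ft[:2]-W;print('foot sx',(e@xs).round(4),'sy',(.125+e@ys).round(4),'z',ft[2].round(4),'toolz',R[:,2].round(4),'F',o['ft_force'].round(1),'w',o['grip_width'].round(4),'t',o['clock'].round(2))
E
python3 - <<'E'
from h import *
foot()
i,p,d=grab('wrist','w9.png');
i,p,d=grab('side'); c=cv2.resize(p[200:370,220:390],None,fx=3.5,fy=3.5,interpolation=3); cv2.imwrite('pics/s9.png',c[:,:,::-1])
E
```

```text
clock: 21.62
eef_pos: [0.5252, -0.3073, 0.1759]
tool_rot: [0.773, 0.634, 0.007, -0.002]
ft_force: [0.2, 0.1, -2.5]
grip_width: 0.0203Traceback (most recent call last):
  File "<stdin>", line 2, in <module>
  File "h.py", line 49, in foot
    ys=np.array([.1942,.9810]);xs=np.array([.9810,-.1942]);e=ft[:2]-W;print('foot sx',(e@xs).round(4),'sy',(.125+e@ys).round(4),'z',ft[2].round(4),'toolz',R[:,2].round(4),'F',o['ft_force'].round(1),'w',o['grip_width'].round(4),'t',o['clock'].round(2))
                                                                                                                                                                                                          ^^^^^^^^^^^^^^^^^^^^^
AttributeError: 'float' object has no attribute 'round'
```

```bash
sed -i "s/o\['grip_width'\].round(4),'t',o\['clock'\].round(2)/o['grip_width'],'t',o['clock']/" h.py
python3 - <<'E'
from h import *
foot()
i,p,d=grab('wrist','w9.png');
i,p,d=grab('side'); c=cv2.resize(p[200:370,220:390],None,fx=3.5,fy=3.5,interpolation=3); cv2.imwrite('pics/s9.png',c[:,:,::-1])
E
```

```text
foot sx 0.0005 sy -0.0758 z 0.0484 toolz [ 0.0083  0.0119 -0.9999] F [ 0.2  0.1 -2.5] w 0.020254712660334347 t 21.625
```

View pics/w9.png

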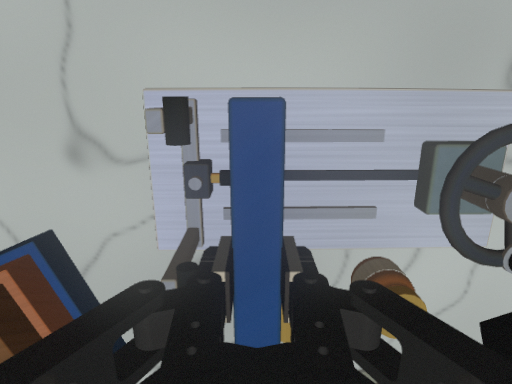

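View pics/s9.png

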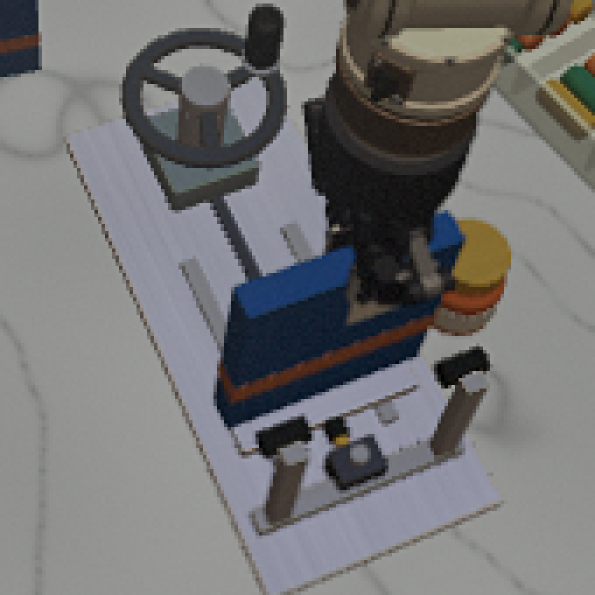

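```bash
python3 -m inch '[[[1.5,0,0,0.5,0],[1.5,0,0,1.0,0],[1.5,0,0,1.4,0],[1.5,0,0,1.7,0],[1.5,0,0,1.75,0]]]'
python3 -c "
from h import *
foot()"
```

```text
clock: 22.35
eef_pos: [0.5253, -0.3071, 0.1584]
tool_rot: [0.773, 0.634, 0.007, -0.002]
ft_force: [0.5, -0.5, -2.5]
grip_width: 0.0202
foot sx 0.0005 sy -0.0755 z 0.0309 toolz [ 0.008   0.0122 -0.9999] F [ 0.5 -0.5 -2.5] w 0.020243056733747915 t 22.35
```

```bash
python3 -m inch '[[[1.5,0,0,0.05,0],[1.5,0,0,0.1,0],[1.5,0,0,0.15,0],[1.5,0,0,0.2,0],[1.5,0,0,0.2,0]]]'
python3 -c "
from h import *
foot()"
```

```text
clock: 22.98
eef_pos: [0.5253, -0.3071, 0.1575]
tool_rot: [0.773, 0.634, 0.007, -0.002]
ft_force: [-3.3, 0.2, 6.7]
grip_width: 0.0207
foot sx 0.0007 sy -0.0756 z 0.03 toolz [ 0.0089  0.0115 -0.9999] F [-3.3  0.2  6.7] w 0.020734570186738244 t 22.975
```

```bash
python3 -m inch '[[[2.2,0,0,0,0],[2.6,0,0,0,0],[3.5,0,0,0,0],[5,0,0,0,0],[5,0,0,-0.8,0]]]'
python3 -c "
from h import *
foot()
i,p,d=grab('wrist','w10.png');
i,p,d=grab('side'); c=cv2.resize(p[200:370,220:390],None,fx=3.5,fy=3.5,interpolation=3); cv2.imwrite('pics/s10.png',c[:,:,::-1])
"
```

```text
clock: 23.6
eef_pos: [0.5249, -0.307, 0.165]
tool_rot: [0.773, 0.634, 0.007, -0.002]
ft_force: [-0.0, -0.1, 0.1]
grip_width: 0.05
foot sx -0.0 sy -0.0755 z 0.0375 toolz [ 0.0075  0.0123 -0.9999] F [-0.  -0.1  0.1] w 0.05000065073065323 t 23.6
```

View pics/w10.png

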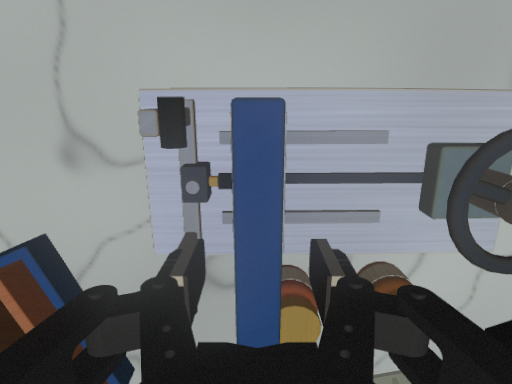

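View pics/s10.png

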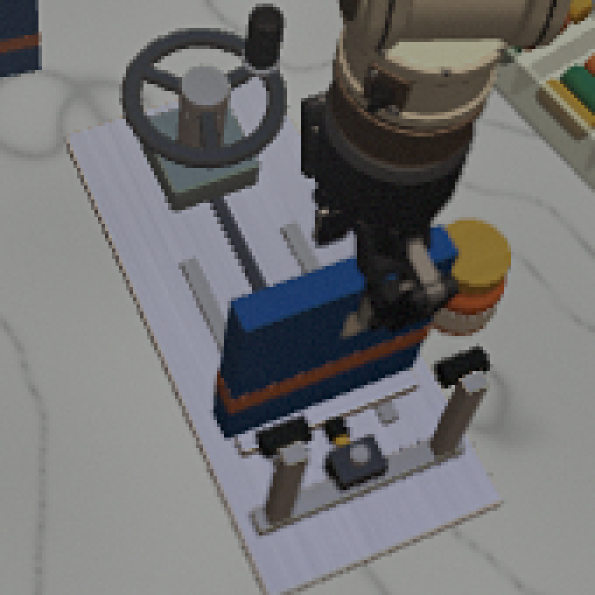

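```bash
python3 -m inch '[[[5,-0.5,0,0,0],[5,-1.0,0,0,0],[5,-1.4,0,0,0],[5,-1.8,0,0,0],[5,-2.2,0,0,0]]]'
python3 -m inch '[[[5,-0.4,0,0,0],[5,-0.8,0,0,0],[5,-1.2,0,0,0],[5,-1.6,0,0,0],[5,-2.0,0,0,0]]]'
python3 -c "
from h import *
foot()
i,p,d=grab('wrist','w11.png');
i,p,d=grab('side'); c=cv2.resize(p[200:370,220:390],None,fx=3.5,fy=3.5,interpolation=3); cv2.imwrite('pics/s11.png',c[:,:,::-1])
"
```

```text
clock: 24.32
eef_pos: [0.5215, -0.3295, 0.1665]
tool_rot: [0.773, 0.634, 0.007, -0.001]
ft_force: [0.7, 0.5, 0.4]
grip_width: 0.0501
clock: 24.95
eef_pos: [0.5176, -0.3494, 0.1662]
tool_rot: [0.773, 0.634, 0.007, -0.001]
ft_force: [-0.6, -0.1, 0.1]
grip_width: 0.0503
foot sx 0.0016 sy -0.1187 z 0.0387 toolz [ 0.0107  0.0104 -0.9999] F [-0.6 -0.1  0.1] w 0.050289098581102885 t 24.95
```

View pics/w11.png

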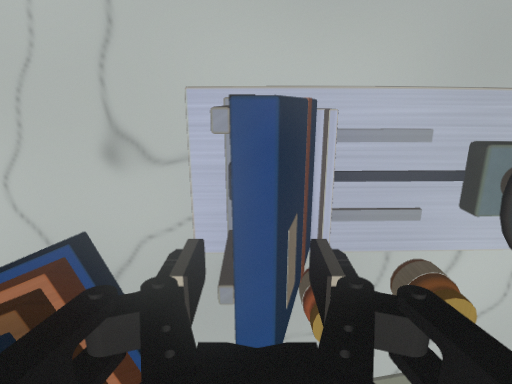

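View pics/s11.png

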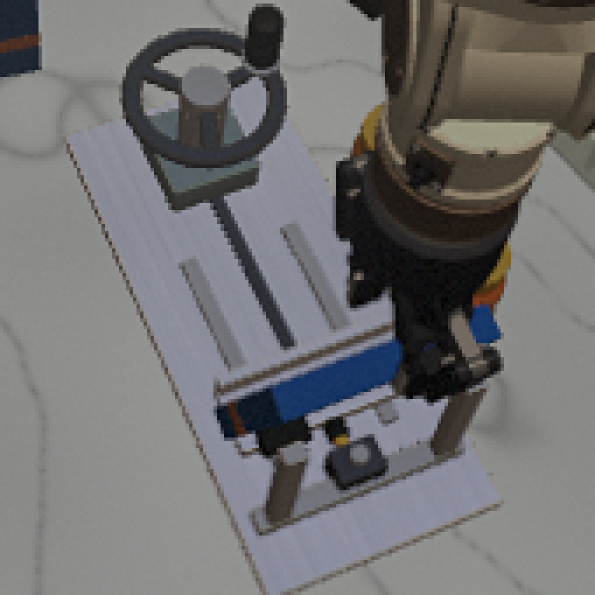

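```bash
python3 -m inch '[[[5.6,0,0,0,0],[5.8,0,0,-0.5,0],[5.8,0,0,-2,0],[5.8,0,0,-5,0],[5.8,0,0,-9,0]]]'
python3 -m inch '[[[5.8,2,0,-4,0],[5.8,6,0,-5,0],[5.8,11,0,-5,0],[5.8,16,0,-5,0],[5.8,16,0,-5,0]]]'
python3 -c "
from h import *
foot()
i,p,d=grab('wrist','w12.png');np.savez('/tmp/w12',p=p,d=d,**i)
i,p,d=grab('side'); np.savez('/tmp/s12',p=p,d=d,**i); c=cv2.resize(p[200:370,220:390],None,fx=3.5,fy=3.5,interpolation=3); cv2.imwrite('pics/s12.png',c[:,:,::-1])
"
```

```text
clock: 25.68
eef_pos: [0.5163, -0.3502, 0.2574]
tool_rot: [0.773, 0.634, 0.007, -0.001]
ft_force: [0.7, -0.1, 0.3]
grip_width: 0.0581
clock: 26.3
eef_pos: [0.548, -0.1905, 0.3114]
tool_rot: [0.772, 0.636, 0.008, -0.0]
ft_force: [-0.7, -0.5, 0.1]
grip_width: 0.0582
foot sx 0.0007 sy 0.0432 z 0.1839 toolz [ 0.0124  0.0107 -0.9999] F [-0.7 -0.5  0.1] w 0.05821699347262027 t 26.3
```

View pics/w12.png

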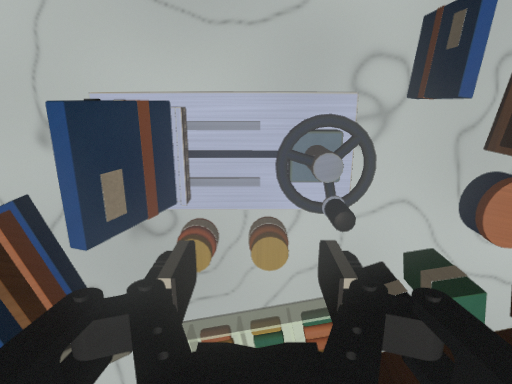

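View pics/s12.png

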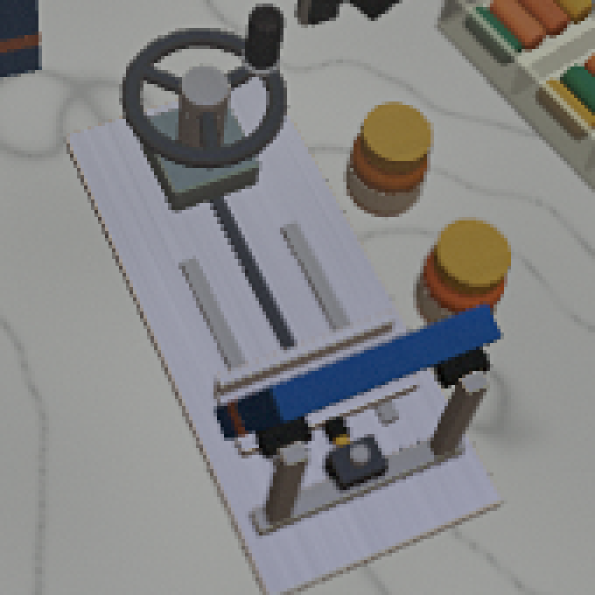

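Run:
```python
from h import *
T=np.load('/tmp/w12.npz');C=cloud(T,T['d']);x,y,z=C[...,0],C[...,1],C[...,2]
ys=np.array([.1942,.9810]);xs=np.array([.9810,-.1942]);e=C[...,:2]-W;sx=e@xs;sy=.125+e@ys
m=(x>.55)&(x<.66)&(y<-.05)&(y>-.2)&(z>.147)&(z<.165);print('handle',rect(C[m][:,:2]))
p=T['p'].astype(int); m=(sy<-.066)&(sy>-.17)&(z>.06)&(z<.168)&(abs(sx)<.09)&(T['d']>0)
m[:, :60]=0
A=np.c_[sx[m],z[m],np.ones(m.sum())]; k=np.ones(len(A),bool)
for _ in range(4):
    c=np.linalg.lstsq(A[k],sy[m][k],rcond=None)[0]; r=sy[m]-A@c; k=abs(r)<.004
print('n',k.sum(),'front face sy=',c,'lean deg',np.degrees(np.arctan(-c[1])),'twist',np.degrees(np.arctan(c[0])),'front at z=.03:',c[1]*.03+c[2],'sx range',np.percentile(sx[m][k],[1,99]))
m=(sy<-.052)&(sy>-.075)&(z>.045)&(z<.055)&(abs(sx)<.06);print('lip',np.percentile(sy[m],[3,50,97]) if m.sum() else 0)
T=np.load('/tmp/s12.npz');C=cloud(T,T['d']);m=(C[...,2]>.165)&(C[...,0]>.4)&(C[...,0]<.65)&(C[...,1]<-.3)&(C[...,1]>-.45);q=C[m];print('top',rect(q[:,:2]),q[:,2].max(),((q[:,:2]-W)@xs).min(),((q[:,:2]-W)@xs).max())
```

```text
handle (array([ 613.4, -108.9]), array([24.1, 23.8]), 48.1)
n 9119 front face sy= [ 0.0042916  -0.36409384 -0.05382473] lean deg 20.00625331839501 twist 0.24588898158049285 front at z=.03: -0.06474754710034575 sx range [-0.06997406  0.06672002]
lip [-0.07373676 -0.05883629 -0.05250499]
top (array([ 511.3, -361.5]), array([ 25.9, 140.3]), 77.0) 0.19132404205681994 -0.0709402751664713 0.06891221111759897
```

```bash
python3 -c "
from h import *
print(ticket.job_done())"
```

```text
the job is handed in; nothing more can be done
None
```

I wound the ledge onto the stop and leaned the gift box on the stand, then handed the job in at about 26 s of the 72 s allowed. No verdict was reported.

**Ledge:**
- I turned the handwheel about 1.35 turns clockwise, and the handle force never went above about 10 N.
- On the first release the handle sprang back about 17 mm. I gripped it again, pressed on to about 7 N, eased off to near zero force and let go. It then sprang back about 5 mm.
- In the last check it had not moved from there, about 7° past where I judge contact began. I estimate the ledge presses on the stop with about 15 N. That comes from the handle's force and travel; I could not measure the contact force directly.

**Gift box:**
- I took the 22 × 140 mm box whose top stands at 0.17 m, from the wooden holder. The smaller blue box and the pink holder were left alone.
- The final wrist and side pictures show it leaning back 20.0°, twisted 0.2°, centred within about 2 mm. Its foot is on the ledge about 5 mm behind the lip, and it leans against both pads.

**Surroundings:**
- The gripper was well clear and touching nothing.
- In the last pictures the jars looked undisturbed. I did not measure the positions of the other goods again, but the arm never came near them.

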